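# Clamp a stained-glass panel in the spring holder

## Task

Take the framed glass panel off its wooden block and load it lengthways into the spring holder: tuck one end into the groove of one jaw, push that jaw back with it until the other end can be lowered past the other jaw's lip, then ease it back and let go, so that the two springs hold it level and centred with an end in each groove. The glass is fragile: never load the holder with more than about 15 N, neither with the panel (a hard snap across counts too) nor with the gripper. The height at which the jaws are set is not known exactly, so feel for the ledge. Leave the other things on the bench where they are.

Things in the scene. Friction and masses are not known exactly. Their poses are not given: they have to be found in the camera images.
- panel: Stained-glass panel in a grey metal frame: rigid, fragile plate 60 mm wide (its x), 120 mm long (its y), 6 mm thick (z), 0.10 to 0.16 kg, same either way round. Origin: centre of its underside, z up. Starts flat on the wooden block, its long sides overhanging by about 11 mm each. Clamped, it presses each jaw about 5 mm back.
- block: Wooden block, fixed, 38 mm (x) by 90 mm (y) by 22 mm high, on which the panel starts. Origin: centre of its underside on the table.
- holder: Fixed spring holder, base 90 (x) by 250 mm (y). Origin: centre of the base's underside on the table, z up. Clamped to posts 68 mm high at its ends, a head with two rods along y carries two facing aluminium jaws, 46 mm wide, centred at x = 0. The head's height is set differently each time and not measured: the jaws' ledge tops are 42 to 54 mm above the table; rod tops 14 mm lower.
- jaw_p (a joint): How far the jaw on the holder's +y side is pushed outwards (holder +y): 0 m at rest, stop at 0.023 m; spring 400 N/m, no force at rest (2 N at 5 mm, 6.4 N at 16 mm, 9.2 N at the stop), friction 0.2 N. At rest its groove's back wall is at holder y = +55 mm. To get the panel's other end down past the other lip, one jaw must be pushed back at least 16 mm.
- jaw_n (a joint): The same for the mirrored jaw (back wall at y = -55 mm at rest, pushed towards holder -y). Each jaw's groove faces the middle and is 9 mm high: below, a ledge 14 mm deep from the back wall; above, a lip 6 mm deep and 5 mm thick. So the ledge sticks out 8 mm beyond the lip, and at rest the back walls are 110 mm apart, the lips 98 mm, the ledges 82 mm.
- foil_roll: Bystander, to be left alone: roll of copper foil, 36 mm across, 8 mm high, lies flat about 95 mm from the block's centre beyond one end of the panel. Origin: on its underside, near its middle.
- solder_spool: Bystander, to be left alone: solder spool, 50 mm across, 36 mm high, upright. Origin: on its underside, near its middle.
- flux_jar: Bystander, to be left alone: flux jar, 44 mm across, 50 mm high, upright. Origin: on its underside, near its middle.
- flux_brush: Bystander, to be left alone: brush, 160 mm long, lying. Origin: on its underside, near its middle.
- lead_tool: Bystander, to be left alone: screwdriver, 180 mm long, lying. Origin: on its underside, near its middle.
- pliers: Bystander, to be left alone: pliers, about 140 mm long, black grips, lying. Origin: on its underside, near its middle.
- glass_offcut: Bystander, to be left alone: loose piece of green glass, 45 by 70 by 4 mm, lying. Origin: on its underside, near its middle.
Not all that is in view belongs to the job. Leave any yellow look-alike of the panel alone.

How it is judged (in metres and radians):
On the way, in this order (a step that is already met when the one before it is completed fails the run):
1. with an end of the panel pressing in its groove, one jaw is pushed back by more than 14 mm (((value of joint jaw_p above 0.014 m and contact force between panel and holder above 2 N and angle between panel's own z axis and vertical below 0.9 rad and height (world z) of panel above 0.038 m) or (value of joint jaw_n above 0.014 m and contact force between panel and holder above 2 N and angle between panel's own z axis and vertical below 0.9 rad and height (world z) of panel above 0.038 m))), for 0.1 s.
2. the panel lies level between the jaws, an end in each groove (z of panel in the frame of holder between 0.04 and 0.06 m and y of panel in the frame of holder between -0.004 and 0.004 m and angle between panel's own z axis and vertical below 0.06 rad and value of joint jaw_p between 0.001 and 0.009 m and value of joint jaw_n between 0.001 and 0.009 m), for 0.2 s.
At the end, for the whole second after the job is handed in: The panel lies still and released with an end in each groove (underside 40 to 60 mm up), level within 0.05 rad, in line with the holder within 0.06 rad, centred within 2.5 mm along and 8 mm across the jaws' travel, each jaw pressed back 2.5 to 7.5 mm (y of panel in the frame of holder between -0.0025 and 0.0025 m and x of panel in the frame of holder between -0.008 and 0.008 m and z of panel in the frame of holder between 0.04 and 0.06 m and angle between panel's own z axis and vertical below 0.05 rad and angle between the y axis of panel and the y axis of holder, either way round below 0.06 rad and value of joint jaw_p between 0.0025 and 0.0075 m and value of joint jaw_n between 0.0025 and 0.0075 m and linear speed of panel below 0.01 m/s and angular speed of panel below 0.1 rad/s); the robot touches nothing.
It fails at once if the panel presses on the holder or its jaws with more than 18 N (contact force between panel and holder above 18 N).
It fails at once if the gripper or arm presses on the holder or its jaws with more than 18 N (contact force between any of the fingers, the arm and holder above 18 N).
It fails at once if a bystander is moved by more than 25 mm (distance of any of foil_roll, solder_spool, flux_jar, flux_brush, lead_tool, pliers, glass_offcut from where it was at the start of the episode above 0.025 m).
It also fails if it takes over 72 s, if anything falls off the work surface, if the arm or the gripper's body presses on something with over 40 N, if the wrist force passes 120 N, or if a joint passes its speed limit or range.

## Robot

A 6-joint arm with a two-finger parallel gripper is mounted at the origin on the work surface. World frame = base frame: x ahead of the robot, y to its left, z up, the work surface at z = 0. Lengths are in mm, angles in rad, forces in N, time in s.
With the tool pointing down it reaches from about 275 to 1000 mm from the base axis. Payload 8.4 kg.
Tool frame: the origin (TCP) lies at the very end of the fingers, on their centre line; the grasp point (between the pads) lies 19 mm behind it; z points along the fingers, y is the line along which they close (so a half turn about z gives the same grasp; the last joint's range is limited). The gripper opens to 85 mm and grips with 20 to 120 N. Pads are 22 mm wide; open, the fingers measure 114 mm over their backs; the gripper's body (76 mm by 85 mm) begins 54 mm behind the grasp point. The pads swing forward as they close: fully open they stand 13 mm farther back than shut.
Start: joints at [-1.121, 0.353, 1.633, -0, 1.155, -0.002], TCP at [272.865, -562.292, 231.281] pointing down, gripper open.
Joint ranges: [-2.63, 2.63], [-0.92, 2.1], [0.06, 2.66], [-1.3, 4.44], [0, 2.69], [-3.02, 3.02]. Speed limits (rad/s): [2.22, 2.22, 2.79, 3.14, 3.14, 3.14].

## Interface

Orientations are given as [roll, pitch, yaw] about the fixed x, y, z axes, in that order (R = Rz(yaw) Ry(pitch) Rx(roll)).
In Python, from rig import sensors, grab_frame, camera_params, order gives the robot as it stands. The module is installed in compiled form; this text tells all that it offers.
- The arm moves only by the tool move_arm, never from a script. Its argument "motion" is a list of rows, each a list of 7 numbers: the turn, a rotation vector about the tool's x, y, z in a scale on which 1.0 is pi rad, then the shift along the tool's x, y, z in shares of 0.5 m (1.0 is 0.5 m), then the finger opening in m, from 0 to 0.0854. A call has 1 to 8 rows; each row is the pose to reach, as a shift and turn from the pose commanded when the call began, along the tool's axes at that moment; what a row does not reach only later rows make up. A row lasts 1/8 s, in which the tool goes at most 62.5 mm and 10.7 degrees, less where a joint would pass 70% of its speed; a pose out of reach is approached as far as the arm can. No shift or turn number may pass 1 either way. A call with a gripper value outside its range is refused whole. The fingers move at their own pace and stop on an object; "grip_force" is the grip in N (left out, the last holds). Time passes only in rows, so rows that repeat a pose let the fingers close. It gives the time, the measured TCP pose, the force, the opening and the grip force at its end, in the units of the state.
- sensors.sense(): the state, without advancing time (a new reading comes with each control period).
- grab_frame(name): name is "scene" or "top" or "wrist"; returns (picture, depth): 400x640x3 uint8, red, green, blue; 400x640 float32, mm along the optical axis (not along the pixel's ray), 0 where there is no reading.
- camera_params(name): a dict with "camera_matrix" (3x3 intrinsics, pixels), "world_from_camera" (4x4, takes a point from camera to world coordinates). Camera axes: x right, y down, z forward; pixel columns grow to the right and rows downward; lengths in mm; the calibration is good to about 2 mm. The wrist camera is an equidistant fisheye: a pixel r from the principal point sees the ray r / f radians off the axis. A picture is of the moment at which its call begins: read the wrist's pose just before it. camera_params takes no time and is no camera call; for the wrist camera it gives the pose at the moment of the call.
- order.sign_off(): hands the job in; it is judged then, once.
The state is a dict: "clock": time; "qpos": joint angles; "qvel": joint speeds; "joint_efforts": joint torques, N m; "eef_pos": TCP position; "tcp_rot": TCP orientation; "contact_force": force on the tool from outside, world axes, zero at the start; "wrist_torque": the same for the moment, N m; "opening": opening from 0.0 (shut) to 1.0 (fully open); "grasp_force": force on a finger pad.
Only numpy, scipy, OpenCV 4.12 (cv2) and the standard library are available. Lean on these libraries where they do the work, as an engineer would, in place of code of your own. Each camera call takes 0.05 s, during which the arm holds its last target. There are 200 camera calls.

## Working session

There is one attempt and no reset: what is moved stays moved. The work goes in short steps, Python scripts to look and compute and a tool call to move; the robot and the scene stay as the last step left them, time stands still between calls to the robot, and variables do not carry over. Pictures are saved under pics/ and viewed, at most 10 in all, crops included, and the job is handed in when it is done.

Besides the shell and the picture viewer there is one more tool, called after ">>>" as a command line: name --pt "numbers of a row" for each row, then --argument value for the rest. move_arm: Moves the arm, as the interface text tells. Its arguments: {"type":"object","properties":{"motion":{"type":"array","items":{"type":"array","items":{"type":"number"}}},"grip_force":{"type":"number"}},"required":["motion"]}

```bash
mkdir -p pics; python3 - <<'E'
from rig import *
import cv2,numpy as np
for n in("scene","top"):
    p,d=grab_frame(n); cv2.imwrite(f"pics/{n}0.png",p[:,:,::-1]); np.savez(f"{n}0.npz",p=p,d=d)
    c=camera_params(n); print(n,np.array(c["camera_matrix"]).round(1).tolist(),np.array(c["world_from_camera"]).round(3).tolist())
print(sensors.sense())
E
```

```text
scene [[393.6, 0.0, 319.4], [0.0, 393.6, 204.7], [0.0, 0.0, 1.0]] [[0.419, 0.716, -0.558, 1175.303], [0.908, -0.337, 0.25, -261.616], [-0.009, -0.612, -0.791, 852.616], [0.0, 0.0, 0.0, 1.0]]
top [[396.5, 0.0, 321.1], [0.0, 396.5, 194.1], [0.0, 0.0, 1.0]] [[-0.019, -0.995, 0.102, 525.583], [-1.0, 0.021, 0.021, -4.149], [-0.023, -0.102, -0.995, 1067.524], [0.0, 0.0, 0.0, 1.0]]
{'clock': 0.1, 'qpos': array([-1.12141899e+00,  3.53583601e-01,  1.63406783e+00, -6.93461320e-06,
        1.15518430e+00, -2.37532848e-03]), 'qvel': array([ 0.00039578, -0.00190653, -0.00061038, -0.00080298, -0.00038652,
       -0.00045224]), 'joint_efforts': array([ 9.56224867e-04, -6.06359625e+01, -3.42816567e+01,  5.87864929e-05,
        3.87545937e-03,  8.33078093e-05]), 'eef_pos': array([ 272.66575428, -561.9115529 ,  230.63035244]), 'tcp_rot': array([-3.14034957e+00,  3.38805086e-06,  4.51755474e-01]), 'contact_force': array([-0.04133665, -0.46424962,  0.47629637]), 'wrist_torque': array([-0.00019682, -0.00337972,  0.01225219]), 'grasp_force': 0.0, 'opening': 0.9999457311895615}
```

View pics/top0.png

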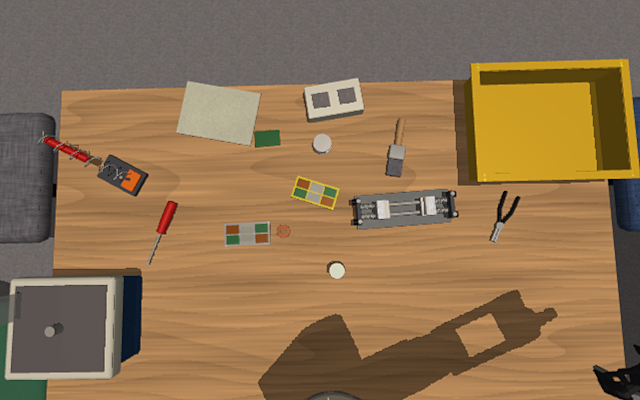

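View pics/scene0.png

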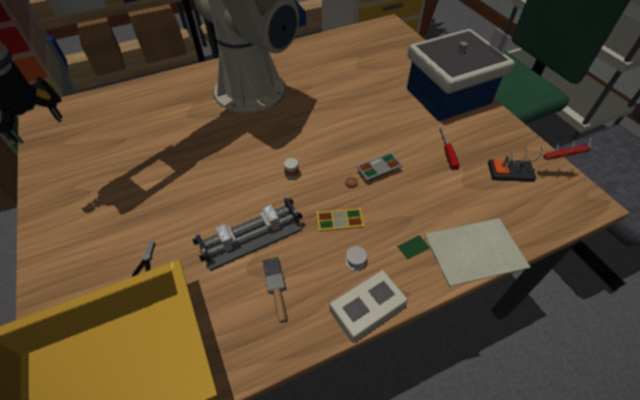

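The grey-framed panel is at top pixels (248,234), with the foil roll at (283,231). The yellow look-alike is at (316,192) and the holder at (404,208). The grey one fits: it has a metal frame, is raised on the block, and has the foil roll beyond its end. I'll confirm with an enlarged crop and measure.

```bash
cat > h.py <<'E'
from rig import *
import cv2,numpy as np
def cloud(n,d,c=None):
    c=c or camera_params(n); K=np.array(c["camera_matrix"]);T=np.array(c["world_from_camera"])
    v,u=np.mgrid[:400,:640]
    P=np.stack([(u-K[0,2])/K[0,0]*d,(v-K[1,2])/K[1,1]*d,d],-1)
    W=P@T[:3,:3].T+T[:3,3]; W[d==0]=np.nan
    return W
def rect(pts):
    (c,s,a)=cv2.minAreaRect(pts.astype(np.float32)); return np.round(c,1),np.round(s,1),round(a,2)
E
python3 - <<'E'
from h import *
z=np.load("top0.npz");p,d=z["p"],z["d"];W=cloud("top",d)
a=cv2.resize(p[205:260,205:305],None,fx=6,fy=6,interpolation=2)
b=cv2.resize(p[180:235,345:465],None,fx=5,fy=5,interpolation=2)
im=np.zeros((a.shape[0]+b.shape[0],600,3),np.uint8);im[:a.shape[0],:]=a[:,:600];im[a.shape[0]:,:600]=b
cv2.imwrite("pics/crop.png",im[:,:,::-1])
print("table z",np.nanmedian(W[240:260,380:460,2]))
def reg(v0,v1,u0,u1,z0,z1):
    w=W[v0:v1,u0:u1].reshape(-1,3); return w[(w[:,2]>z0)&(w[:,2]<z1)]
q=reg(205,260,210,274,18,40);print("panel",len(q),np.median(q,0).round(1),rect(q[:,:2]))
q=reg(175,240,340,470,8,90);print("holder",rect(q[:,:2]))
h=np.histogram(q[:,2],bins=range(8,90,3));print(*zip(h[1],h[0]))
q=reg(175,240,340,470,55,90);print("posts/jaws",rect(q[:,:2]))
for s in("scene",):
    z=np.load("scene0.npz");W=cloud("scene",z["d"])
    print("scene table",np.nanmedian(W[190:200,310:340,2]))
    q=reg(145,190,352,405,20,40);print("panel",len(q),np.median(q,0).round(1),rect(q[:,:2]))
    q=reg(190,270,190,310,8,90);print("holder",rect(q[:,:2]))
E
```

```text
table z -0.9254124629351281
panel 1050 [531.8 214.1  26.5] (array([532.1, 214.2]), array([ 59.9, 119.8]), 1.78)
holder (array([ 614.7, -195.4]), array([138.7, 268.1]), 3.43)
(np.int64(8), np.int64(871)) (np.int64(11), np.int64(831)) (np.int64(14), np.int64(123)) (np.int64(17), np.int64(7)) (np.int64(20), np.int64(2)) (np.int64(23), np.int64(8)) (np.int64(26), np.int64(13)) (np.int64(29), np.int64(45)) (np.int64(32), np.int64(131)) (np.int64(35), np.int64(264)) (np.int64(38), np.int64(125)) (np.int64(41), np.int64(45)) (np.int64(44), np.int64(42)) (np.int64(47), np.int64(91)) (np.int64(50), np.int64(90)) (np.int64(53), np.int64(49)) (np.int64(56), np.int64(99)) (np.int64(59), np.int64(64)) (np.int64(62), np.int64(195)) (np.int64(65), np.int64(172)) (np.int64(68), np.int64(28)) (np.int64(71), np.int64(0)) (np.int64(74), np.int64(0)) (np.int64(77), np.int64(0)) (np.int64(80), np.int64(0)) (np.int64(83), np.int64(0)) (np.int64(86), np.int64(0))
posts/jaws (array([ 589.7, -197. ]), array([ 69.1, 248.4]), 3.21)
scene table 0.5743852168756121
panel 702 [536.  212.1  27.6] (array([534.5, 214.5]), array([ 63. , 121.9]), 0.74)
holder (array([ 635.2, -193.8]), array([176.4, 268. ]), 3.39)
```

View pics/crop.png

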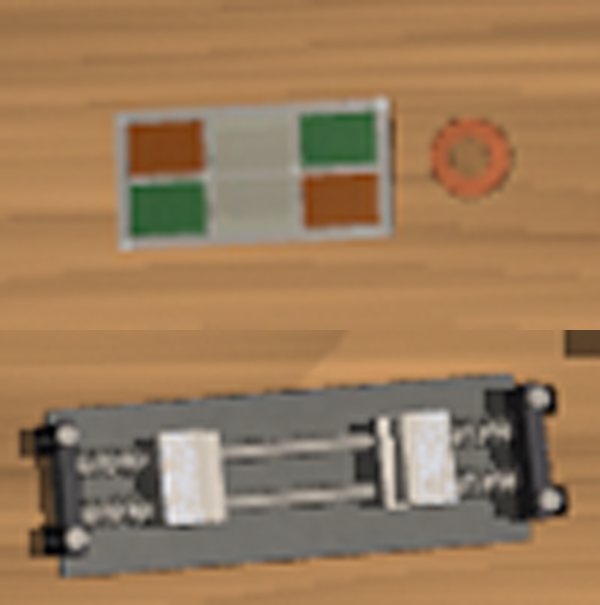

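The crop confirms it: grey metal frame, with the copper roll beyond its right (-y) end. In the holder crop below it, the two jaws sit at crop pixels (190,480) and (425,460). On the way to the panel I'll stop above the holder and measure it with the wrist camera.

```bash
cat >> h.py <<'E'
from scipy.spatial.transform import Rotation as Ro
def pose():
    s=sensors.sense(); return s,s["eef_pos"],Ro.from_euler("xyz",s["tcp_rot"])
def tgt(yaw,tilt=0):  # tool down, yaw of holder-like frame (deg), tilt about that frame's x: + raises +y end
    return Ro.from_euler("z",yaw,degrees=True)*Ro.from_euler("x",tilt)*Ro.from_euler("z",90,degrees=True)*Ro.from_euler("x",np.pi)
def row(p,R):
    s,e,R0=pose(); rv=(R0.inv()*R).as_rotvec(); sh=R0.inv().apply(np.array(p)-e)/1000
    print("row",rv.round(4).tolist(),sh.round(4).tolist(),"deg",np.degrees(np.linalg.norm(rv)).round(1)); return rv,sh
def wcloud(d,c):
    K=np.array(c["camera_matrix"]);T=np.array(c["world_from_camera"]);v,u=np.mgrid[:400,:640]
    x=(u-K[0,2])/K[0,0];y=(v-K[1,2])/K[1,1];r=np.hypot(x,y)+1e-9
    t=np.tan(np.minimum(r,1.4)); P=np.stack([x/r*t*d,y/r*t*d,d],-1); W=P@T[:3,:3].T+T[:3,3];W[(d==0)|(r>1.2)]=np.nan
    return W
E
python3 - <<'E'
from h import *
row([590,-197,200],tgt(3.3)); s,e,R=pose()
T=np.array(camera_params("wrist")["world_from_camera"]); print(R.inv().apply(T[:3,3]-e),(R.inv().as_matrix()@T[:3,:3]).round(2).tolist())
E
```

```text
row [-0.0011, -0.0007, -1.1766] [0.4448, -0.1897, 0.0309] deg 67.4
[  72.92917615   -0.79177114 -142.24402015] [[-0.0, -0.96, -0.28], [1.0, -0.0, -0.0], [-0.0, -0.28, 0.96]]
```

```bash
python3 -c "
from h import *
row([590,-270,150],tgt(3.3))"
```

```text
row [-0.0011, -0.0007, -1.1766] [0.4129, -0.124, 0.0808] deg 67.4
```

The manual's scale: shifts go in shares of 0.5 m and turns go in shares of pi rad. Converting my numbers, 0.413 m / 0.5 = 0.826, -0.124 m / 0.5 = -0.248, -1.1766 rad / 3.1416 = -0.3745.

>>> move_arm --pt "0 0 -0.3745 0.826 -0.248 0.16 0.085" --pt "0 0 -0.3745 0.826 -0.248 0.16 0.085" --pt "0 0 -0.3745 0.826 -0.248 0.16 0.085" --pt "0 0 -0.3745 0.826 -0.248 0.16 0.085" --pt "0 0 -0.3745 0.826 -0.248 0.16 0.085" --pt "0 0 -0.3745 0.826 -0.248 0.16 0.085" --pt "0 0 -0.3745 0.826 -0.248 0.16 0.085" --pt "0 0 -0.3745 0.826 -0.248 0.16 0.085"

```text
clock: 1.1
eef_pos: [592.4, -266.9, 149.8]
tcp_rot: [-3.141, -0.001, 1.633]
contact_force: [-0.8, -0.3, 0.3]
opening: 0.991
grasp_force: 0.0
```

```bash
python3 - <<'E'
from h import *
c=camera_params("wrist");p,d=grab_frame("wrist");np.savez("w1.npz",p=p,d=d,T=c["world_from_camera"],K=c["camera_matrix"])
cv2.imwrite("pics/w1.png",p[:,:,::-1]); s,e,R=pose();print(s["clock"],e,s["tcp_rot"],np.array(c["world_from_camera"])[:3,3])
E
```

```text
1.15 [ 591.07541044 -268.46015729  150.1954448 ] [-3.14016451e+00 -7.48877321e-04  1.63155576e+00] [ 587.7367002  -193.66163562  292.13226519]
```

View pics/w1.png

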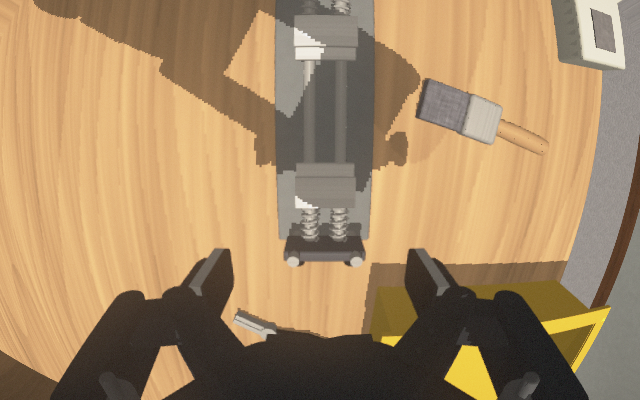

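The wrist view shows the -y jaw (ledge at rows 163-177, top at 177-207), the +y jaw (top at rows 14-45, ledge at 45-60), and the rods between them at columns 309 and 341. Next I'll get their heights and positions from depth.

```bash
python3 - <<'E'
from h import *
z=np.load("w1.npz");c=dict(camera_matrix=z["K"],world_from_camera=z["T"]);W=wcloud(z["d"],c)
m=lambda v0,v1,u0,u1:np.nanmedian(W[v0:v1,u0:u1].reshape(-1,3),0).round(1)
print("table",m(100,220,210,250),m(150,220,400,440))
print("n top",m(183,203,303,348),"n ledge",m(165,175,303,348),"p top",m(20,42,300,350),"p ledge",m(50,58,300,350))
print("rods",m(80,150,306,312),m(80,150,338,344),"base",m(80,150,318,332))
q=W[:262,260:390].reshape(-1,3)
t=q[(q[:,2]>5)];
j=q[(q[:,2]>57)&(q[:,1]<-120)&(q[:,1]>-290)];print("jaw tops",rect(j[:,:2]))
for s in(1,-1):
    k=j[(j[:,1]+193)*s>0];k=k[abs(k[:,1]+193)<80];print(s,rect(k[:,:2]),np.median(k[:,2]))
b=q[(q[:,2]>4)&(q[:,2]<20)];b=b[(b[:,1]>-310)&(b[:,1]<-120)]
ys=np.arange(-300,-125,15)
L=[(y,)+tuple(np.percentile(b[abs(b[:,1]-y)<4][:,0],[1,99])) for y in ys if (abs(b[:,1]-y)<4).sum()>20];L=np.array(L);print(L.round(1).tolist())
print(np.polyfit(L[:,0],L[:,1:].mean(1),1))
print("column profile y,z at u=325:",[(v,*W[v,325].round(0)[1:]) for v in list(range(8,64,4))+list(range(158,270,4))])
E
```

```text
table [ 5.028e+02 -2.463e+02 -5.000e-01] [ 6.939e+02 -2.600e+02 -2.000e-01]
n top [ 596.4 -256.2   65.5] n ledge [ 595.6 -241.1   51.5] p top [ 588.3 -135.1   65.6] p ledge [ 589.3 -150.1   51.6]
rods [ 579.8 -199.3   37.4] [ 605.8 -197.6   37.3] base [ 593.2 -198.6   11.6]
jaw tops (array([ 592.7, -195.2]), array([ 46.4, 146.3]), 3.55)
1 (array([ 589.1, -134.7]), array([45.9, 25. ]), 3.38) 65.54979216764633
-1 (array([ 596.5, -256.3]), array([46.4, 23.9]), 3.57) 65.506778614389
[[-300.0, 554.6, 643.6], [-285.0, 553.2, 642.2], [-270.0, 553.0, 641.4], [-255.0, 551.4, 641.0], [-240.0, 551.3, 639.2], [-225.0, 549.7, 638.3], [-210.0, 549.1, 638.2], [-195.0, 548.5, 637.1], [-180.0, 547.9, 635.9], [-165.0, 546.9, 634.6], [-150.0, 545.1, 634.5], [-135.0, 544.9, 633.9]]
[-5.87381690e-02  5.81201032e+02]
column profile y,z at u=325: [(8, np.float64(-99.0), np.float64(11.0)), (12, np.float64(-103.0), np.float64(11.0)), (16, np.float64(-124.0), np.float64(67.0)), (20, np.float64(-127.0), np.float64(65.0)), (24, np.float64(-130.0), np.float64(65.0)), (28, np.float64(-133.0), np.float64(65.0)), (
[... 909 characters left out ...]
267.0), np.float64(65.0)), (210, np.float64(-288.0), np.float64(12.0)), (214, np.float64(-293.0), np.float64(11.0)), (218, np.float64(-296.0), np.float64(14.0)), (222, np.float64(-301.0), np.float64(12.0)), (226, np.float64(-305.0), np.float64(12.0)), (230, np.float64(-309.0), np.float64(13.0)), (234, np.float64(-313.0), np.float64(12.0)), (238, np.float64(-309.0), np.float64(31.0)), (242, np.float64(-309.0), np.float64(40.0)), (246, np.float64(-309.0), np.float64(48.0)), (250, np.float64(-308.0), np.float64(58.0)), (254, np.float64(-312.0), np.float64(58.0)), (258, np.float64(-315.0), np.float64(59.0)), (262, np.float64(-351.0), np.float64(0.0)), (266, np.float64(-356.0), np.float64(-1.0))]
```

```bash
python3 -c "
from h import *
row([532,150,150],tgt(1.5))"
```

```text
row [-0.0014, -0.0007, 0.0346] [0.4213, -0.0336, 0.0006] deg 2.0
```

Converted, 0.423 m / 0.5 = 0.846, 0.366 m / 0.5 = 0.732, 0.0346 rad / 3.1416 = 0.011.

>>> move_arm --pt "0 0 0.011 0.123 -0.008 0 0.085" --pt "0 0 0.011 0.244 -0.018 0 0.085" --pt "0 0 0.011 0.366 -0.028 0 0.085" --pt "0 0 0.011 0.488 -0.04 0 0.085" --pt "0 0 0.011 0.61 -0.05 0 0.085" --pt "0 0 0.011 0.732 -0.06 0 0.085" --pt "0 0 0.011 0.846 -0.068 0 0.085" --pt "0 0 0.011 0.846 -0.068 0 0.085"

```text
clock: 2.15
eef_pos: [531.4, 152.1, 151.6]
tcp_rot: [3.141, -0.0, 1.596]
contact_force: [-0.0, -0.6, -0.4]
opening: 0.993
grasp_force: 0.0
```

```bash
python3 - <<'E'
from h import *
grab_frame("wrist")
c=camera_params("wrist");p,d=grab_frame("wrist");cv2.imwrite("pics/w2.png",p[:,:,::-1])
W=wcloud(d,c); q=W[:290].reshape(-1,3)
q=q[(q[:,2]>20)&(q[:,2]<38)&(abs(q[:,0]-532)<70)&(abs(q[:,1]-214)<95)];print(len(q),np.median(q,0),rect(q[:,:2]),q.min(0),q.max(0))
q=W[:290].reshape(-1,3);print("table",np.nanmedian(q[(abs(q[:,2])<8)][:,2]))
print(pose()[:2])
E
```

```text
9548 [534.18225483 216.99848318  26.93021195] (array([534.1, 216.4]), array([ 60.9, 120.7]), 1.73) [502.55935421 155.78377392  23.94514938] [565.62977661 277.1663435   30.04045395]
table -0.3171615503747489
({'clock': 2.25, 'qpos': array([ 2.71208098e-01,  3.33325590e-01,  1.86277873e+00, -6.24471064e-04,
        9.45751242e-01,  2.48122631e-01]), 'qvel': array([-0.02940975,  0.00120553,  0.00106792, -0.00129683,  0.00076655,
       -0.00086961]), 'joint_efforts': array([ 1.86047092e+00, -5.41375387e+01, -2.94920146e+01,  1.37807904e-01,
       -2.48456548e-02,  8.56350898e-02]), 'eef_pos': array([531.76876344, 149.23997737, 151.36370748]), 'tcp_rot': array([-3.14146205e+00,  5.55394012e-04,  1.59424730e+00]), 'contact_force': array([-0.3041808 , -0.01228484, -0.05102305]), 'wrist_torque': array([-0.01021806,  0.02412839,  0.04181537]), 'grasp_force': 0.0, 'opening': 0.9961922141686758}, array([531.76876344, 149.23997737, 151.36370748]))
```

```bash
python3 -c "
from h import *
row([534.1,216.4,60],tgt(1.75))"
```

```text
row [-0.0001, 0.0006, -0.0071] [0.0671, 0.0039, 0.0913] deg 0.4
```

Converted, 0.091 m / 0.5 = 0.182, 0.03 m / 0.5 = 0.06, -0.007 rad / 3.1416 = -0.0022.

>>> move_arm --pt "0 0 -0.0022 0.068 0.008 0.06 0.085" --pt "0 0 -0.0022 0.134 0.008 0.12 0.085" --pt "0 0 -0.0022 0.134 0.008 0.182 0.085" --pt "0 0 -0.0022 0.134 0.008 0.182 0.085" --pt "0 0 -0.0022 0.134 0.008 0.182 0.085"

```text
clock: 2.88
eef_pos: [535.3, 215.7, 61.2]
tcp_rot: [3.141, -0.0, 1.599]
contact_force: [0.4, -0.1, 0.4]
opening: 0.999
grasp_force: 0.0
```

```bash
python3 -c "
from h import *
print(pose()[1]);row([534.1,216.4,5],tgt(1.75))"
```

```text
[535.28476594 215.72355396  61.21031281]
row [0.0006, -0.0, -0.0024] [0.0007, -0.0012, 0.0562] deg 0.1
```

Converted, 0.056 m / 0.5 = 0.112, 0.028 m / 0.5 = 0.056, -0.002 rad / 3.1416 = -0.0006.

>>> move_arm --pt "0 0 -0.0006 0.002 -0.002 0.056 0.085" --pt "0 0 -0.0006 0.002 -0.002 0.112 0.085" --pt "0 0 -0.0006 0.002 -0.002 0.112 0.085" --pt "0 0 -0.0006 0.002 -0.002 0.112 0.04" --pt "0 0 -0.0006 0.002 -0.002 0.112 0.04" --pt "0 0 -0.0006 0.002 -0.002 0.112 0.04" --pt "0 0 -0.0006 0.002 -0.002 0.112 0.04" --pt "0 0 -0.0006 0.002 -0.002 0.112 0.04" --grip_force 60

```text
clock: 3.88
eef_pos: [534.7, 218.1, 6.4]
tcp_rot: [3.139, -0.001, 1.603]
contact_force: [-1.2, -1.3, 8.4]
opening: 0.683
grasp_force: 62.6
```

>>> move_arm --pt "0 0 0 0 0 -0.03 0.04" --pt "0 0 0 0 0 -0.08 0.04" --pt "0 0 0 0 0 -0.16 0.04" --pt "0 0 0 0 0 -0.24 0.04" --pt "0 0 0 0 0 -0.3 0.04" --pt "0 0 0 0 0 -0.3 0.04" --pt "0 0 0 0 0 -0.3 0.04"

```text
clock: 4.75
eef_pos: [533.0, 217.8, 154.3]
tcp_rot: [-3.141, 0.0, 1.603]
contact_force: [-0.7, -0.1, -1.4]
opening: 0.685
grasp_force: 64.8
```

```bash
python3 - <<'E'
from h import *
c=camera_params("wrist");p,d=grab_frame("wrist");cv2.imwrite("pics/w3.png",p[:,:,::-1]);np.savez("w3.npz",p=p,d=d,T=c["world_from_camera"],K=c["camera_matrix"])
s,e,R=pose();print(s["clock"],e,s["tcp_rot"],s["opening"],s["contact_force"])
W=wcloud(d,c); print(np.nanmedian(W[:,:,2]))
tp=R.inv().apply((W-e).reshape(-1,3)).reshape(W.shape)
m=(tp[...,2]>-40)&(tp[...,2]<0)&(abs(tp[...,1])<45)&(abs(tp[...,0])<80)
q=tp[m];print(len(q),np.median(q,0),q.min(0),q.max(0))
for x0 in range(-70,75,10):
    k=q[abs(q[:,0]-x0)<5]; 
    if len(k)>10: print(x0,len(k),np.median(k,0).round(1),np.percentile(k[:,1],[2,98]).round(1))
E
```

```text
4.8 [532.68539701 217.70688674 153.6602287 ] [-3.14039813e+00  3.86410661e-04  1.60281547e+00] 0.6827918324446461 [-0.39256978 -0.32058287 -1.33931412]
0.08235577702180308
27749 [ 17.19077298   0.22119046 -21.20386805] [-40.6856009  -43.14688727 -39.99675815] [58.37943723 43.19720266 -7.61576406]
-40 294 [-36.3  -0.8 -21. ] [-29.6  29.7]
-30 1743 [-29.8   0.2 -21. ] [-28.7  28.9]
-20 1934 [-19.7   0.2 -21.3] [-28.7  28.8]
-10 2346 [ -9.6  -0.2 -21.1] [-29.1  29.3]
0 2754 [  0.1  -0.2 -21.2] [-29.2  29.4]
10 4268 [ 10.5   0.2 -21.4] [-41.   41.3]
20 2924 [ 20.1  -0.2 -21.3] [-28.6  28.9]
30 3175 [ 30.1   0.3 -21.1] [-28.5  28.9]
40 3392 [ 40.1   0.3 -21.1] [-28.5  28.8]
50 3556 [ 50.    0.3 -21.3] [-28.7  28.9]
60 1363 [ 56.9   0.3 -21.7] [-28.5  29. ]
```

View pics/w3.png

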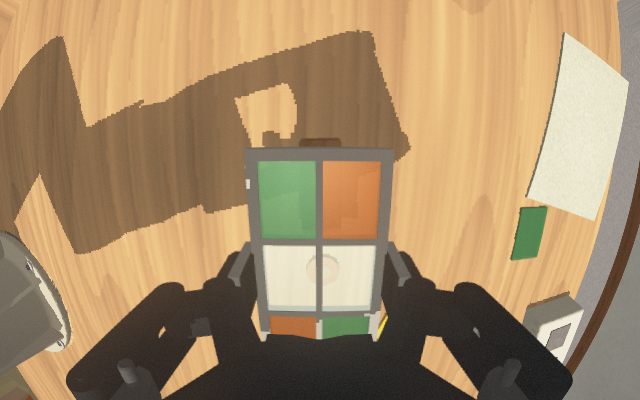

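The panel is held square: top face at tool z -21, +x end at about 58, no tilt. Next I'll carry it to the holder, tilted.

```bash
cat >> h.py <<'E'
YAW=3.45;O=np.array([592.7,-195.3,0]);CX=-1.3;CZ=-15.2
H=Ro.from_euler("z",YAW,degrees=True)
def low(y,z,tilt,x=0):   # target from low (-y) end's bottom edge, holder frame
    R=tgt(YAW,tilt); p=H.apply([x,y,z])+O-R.apply([CX-60,0,CZ]); return row(p,R)
def where():
    s,e,R=pose(); f=lambda t:(H.inv().apply(e+R.apply(t)-O)).round(1).tolist()
    a=H.inv()*R; print("t",s["clock"],"low",f([CX-60,0,CZ]),"high",f([CX+60,0,CZ]),"F_h",H.inv().apply(s["contact_force"]).round(2),"M",np.round(s["wrist_torque"],2),"tool_x_h",a.apply([1,0,0]).round(3),"op",round(s["opening"],3))
E
python3 -c "
from h import *
where();low(-38,80,0.18)"
```

```text
t 4.8 low [-36.8, 354.6, 168.9] high [-33.4, 474.6, 168.8] F_h [-0.41 -0.3  -1.34] M [-0.   -0.    0.01] tool_x_h [ 0.028  1.    -0.   ] op 0.683
row [0.0013, 0.1804, -0.0282] [-0.3897, 0.0461, 0.0777] deg 10.5
```

Converted, -0.39 m / 0.5 = -0.78, 0.01 m / 0.5 = 0.02, 0.18 rad / 3.1416 = 0.0573.

>>> move_arm --pt "0 0.0064 -0.0016 -0.08 0.01 0 0.04" --pt "0 0.0159 -0.0032 -0.18 0.024 0 0.04" --pt "0 0.0255 -0.0048 -0.3 0.04 0 0.04" --pt "0 0.035 -0.0064 -0.42 0.052 0 0.04" --pt "0 0.0446 -0.008 -0.54 0.066 0 0.04" --pt "0 0.0541 -0.0089 -0.66 0.08 0 0.04" --pt "0 0.0573 -0.0089 -0.75 0.088 0.02 0.04" --pt "0 0.0573 -0.0089 -0.78 0.092 0.06 0.04"

```text
clock: 5.8
eef_pos: [591.9, -173.3, 122.9]
tcp_rot: [3.139, -0.18, 1.628]
contact_force: [0.6, 0.4, -1.2]
opening: 0.686
grasp_force: 64.8
```

>>> move_arm --pt "0 0 0 0 0 0 0.04" --pt "0 0 0 0 0 0 0.04" --pt "0 0 0 0 0 0 0.04"

```text
clock: 6.18
eef_pos: [592.1, -168.9, 124.8]
tcp_rot: [3.139, -0.18, 1.633]
contact_force: [0.1, -0.2, -1.2]
opening: 0.684
grasp_force: 64.7
```

```bash
python3 -c "
from h import *
where();low(-44,62,0.18)"
```

```text
t 6.175 low [1.1, -36.7, 128.8] high [0.8, 81.4, 150.3] F_h [ 0.09 -0.18 -1.18] M [-0.15 -0.04  0.02] tool_x_h [-0.002  0.984  0.179] op 0.684
row [0.0026, 0.0, 0.0018] [-0.0192, -0.0012, 0.0644] deg 0.2
```

Converted, 0.064 m / 0.5 = 0.128, 0.04 m / 0.5 = 0.08, 0.0026 rad / 3.1416 = 0.0008.

>>> move_arm --pt "0.0008 0 0.0006 -0.012 -0.002 0.04 0.04" --pt "0.0008 0 0.0006 -0.024 -0.002 0.08 0.04" --pt "0.0008 0 0.0006 -0.038 -0.002 0.128 0.04" --pt "0.0008 0 0.0006 -0.038 -0.002 0.128 0.04" --pt "0.0008 0 0.0006 -0.038 -0.002 0.128 0.04" --pt "0.0008 0 0.0006 -0.038 -0.002 0.128 0.04"

```text
clock: 6.92
eef_pos: [592.1, -177.8, 58.7]
tcp_rot: [3.141, -0.179, 1.629]
contact_force: [-0.5, 1.2, -0.9]
opening: 0.683
grasp_force: 64.8
```

```bash
python3 - <<'E'
from h import *
where();low(-44.5,54,0.18)
p,d=grab_frame("scene");cv2.imwrite("pics/s4.png",cv2.resize(p[180:280,180:320],None,fx=5,fy=5,interpolation=2)[:,:,::-1])
E
```

```text
t 6.925 low [0.3, -45.5, 62.7] high [0.5, 72.5, 84.1] F_h [-0.41  1.24 -0.85] M [-0.08  0.   -0.04] tool_x_h [0.002 0.984 0.179] op 0.683
row [0.0011, 0.0005, -0.0015] [-0.0005, -0.0004, 0.0087] deg 0.1
```

View pics/s4.png

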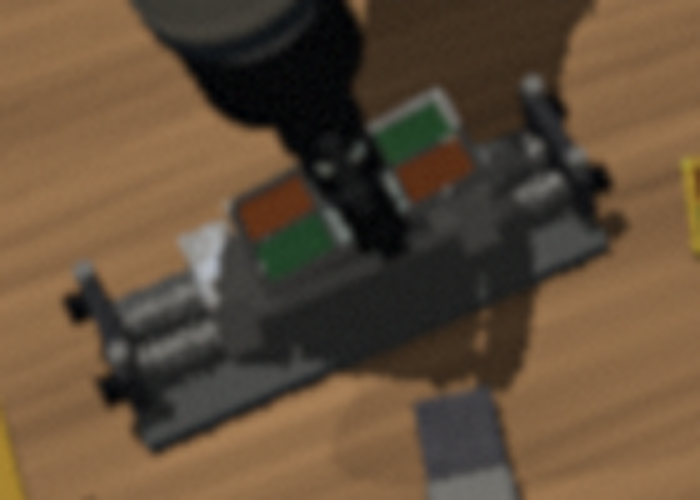

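The crop shows the panel held tilted above the holder, low end (crop 265,230) at the -y jaw and high end raised over the +y jaw. Now I'll feel downwards.

Converted, 0.007 m / 0.5 = 0.014, 0.0005 m / 0.5 = 0.001.

>>> move_arm --pt "0 0 0 0.002 0 0 0.04" --pt "0 0 0 0.001 0 0.004 0.04" --pt "0 0 0 0.0002 0 0.008 0.04" --pt "0 0 0 -0.0006 0 0.014 0.04" --pt "0 0 0 -0.0006 0 0.014 0.04" --pt "0 0 0 -0.0006 0 0.014 0.04"

```text
clock: 7.72
eef_pos: [591.4, -176.7, 50.9]
tcp_rot: [-3.141, -0.18, 1.629]
contact_force: [0.3, -0.1, -1.3]
opening: 0.683
grasp_force: 64.8
```

```bash
python3 -c "
from h import *
where()"
```

```text
t 7.725 low [-0.3, -44.4, 54.9] high [-0.1, 73.7, 76.4] F_h [ 0.3  -0.11 -1.25] M [-0.14  0.    0.01] tool_x_h [0.002 0.984 0.179] op 0.683
```

>>> move_arm --pt "0 0 0 -0.0004 0 0.002 0.04" --pt "0 0 0 -0.0008 0 0.004 0.04" --pt "0 0 0 -0.0008 0 0.004 0.04" --pt "0 0 0 -0.0008 0 0.004 0.04"

```text
clock: 8.22
eef_pos: [591.4, -176.7, 48.9]
tcp_rot: [-3.141, -0.18, 1.629]
contact_force: [0.4, -0.1, -1.5]
opening: 0.684
grasp_force: 64.8
```

Converted, 0.001 m / 0.5 = 0.002, 0.0005 m / 0.5 = 0.001.

>>> move_arm --pt "0 0 0 -0.0002 0 0.001 0.04" --pt "0 0 0 -0.0004 0 0.002 0.04" --pt "0 0 0 -0.0004 0 0.002 0.04" --pt "0 0 0 -0.0004 0 0.002 0.04"

```text
clock: 8.72
eef_pos: [591.4, -176.7, 47.9]
tcp_rot: [-3.141, -0.18, 1.629]
contact_force: [0.9, -0.8, -1.3]
opening: 0.683
grasp_force: 64.8
```

```bash
python3 -c "
from h import *
where()"
```

```text
t 8.725 low [-0.3, -44.4, 51.9] high [-0.1, 73.7, 73.4] F_h [ 0.88 -0.83 -1.27] M [-0.12 -0.   -0.  ] tool_x_h [0.002 0.984 0.179] op 0.683
```

Converted, 0.0005 m / 0.5 = 0.001, -0.0001 m / 0.5 = -0.0002.

>>> move_arm --pt "0 0 0 -0.0002 0 0.001 0.04" --pt "0 0 0 -0.0002 0 0.001 0.04" --pt "0 0 0 -0.0002 0 0.001 0.04"

```text
clock: 9.1
eef_pos: [591.5, -176.7, 47.5]
tcp_rot: [-3.141, -0.18, 1.629]
contact_force: [-0.6, 0.2, -0.5]
opening: 0.686
grasp_force: 64.9
```

Converted, 0.0005 m / 0.5 = 0.001, -0.0001 m / 0.5 = -0.0002.

>>> move_arm --pt "0 0 0 -0.0002 0 0.001 0.04" --pt "0 0 0 -0.0002 0 0.001 0.04" --pt "0 0 0 -0.0002 0 0.001 0.04"

```text
clock: 9.48
eef_pos: [591.5, -176.8, 47.0]
tcp_rot: [-3.141, -0.18, 1.629]
contact_force: [-1.3, -0.3, 0.5]
opening: 0.682
grasp_force: 65.0
```

```bash
python3 -c "
from h import *
where()"
```

```text
t 9.475 low [-0.2, -44.5, 51.0] high [-0.0, 73.6, 72.4] F_h [-1.29 -0.26  0.51] M [-0.16  0.06  0.03] tool_x_h [0.002 0.984 0.179] op 0.682
```

Contact with the ledge is felt at about z = 51.3. I'll lift 1 mm and slide into the groove.

Converted, -0.0072 m / 0.5 = -0.0144, -0.002 m / 0.5 = -0.004.

>>> move_arm --pt "0 0 0 0.0004 0 -0.002 0.04" --pt "0 0 0 0.0004 0 -0.002 0.04" --pt "0 0 0 -0.004 0 -0.0028 0.04" --pt "0 0 0 -0.008 0 -0.0034 0.04" --pt "0 0 0 -0.012 0 -0.0042 0.04" --pt "0 0 0 -0.0144 0 -0.0046 0.04" --pt "0 0 0 -0.0144 0 -0.0046 0.04" --pt "0 0 0 -0.0144 0 -0.0046 0.04"

```text
clock: 10.48
eef_pos: [591.9, -184.2, 47.9]
tcp_rot: [-3.141, -0.18, 1.629]
contact_force: [0.5, -0.1, -1.3]
opening: 0.681
grasp_force: 64.8
```

```bash
python3 -c "
from h import *
where()"
```

```text
t 10.475 low [-0.3, -51.9, 51.8] high [-0.1, 66.1, 73.3] F_h [ 0.48 -0.16 -1.26] M [-0.11  0.03  0.01] tool_x_h [0.002 0.984 0.179] op 0.681
```

Converted, -0.0049 m / 0.5 = -0.0098, -0.003 m / 0.5 = -0.006.

>>> move_arm --pt "0 0 0 -0.003 0 -0.0006 0.04" --pt "0 0 0 -0.006 0 -0.001 0.04" --pt "0 0 0 -0.0098 0 -0.0018 0.04" --pt "0 0 0 -0.0098 0 -0.0018 0.04" --pt "0 0 0 -0.0098 0 -0.0018 0.04"

```text
clock: 11.1
eef_pos: [592.1, -189.2, 47.9]
tcp_rot: [-3.141, -0.18, 1.629]
contact_force: [0.0, 2.0, -1.6]
opening: 0.679
grasp_force: 64.8
```

```bash
python3 -c "
from h import *
where()"
```

```text
t 11.1 low [-0.3, -56.9, 51.9] high [-0.1, 61.2, 73.4] F_h [ 0.14  2.02 -1.6 ] M [0.08 0.   0.02] tool_x_h [0.002 0.984 0.179] op 0.679
```

Converted, -0.0079 m / 0.5 = -0.0158, -0.002 m / 0.5 = -0.004.

>>> move_arm --pt "0 0 0 -0.004 0 -0.0008 0.04" --pt "0 0 0 -0.008 0 -0.0014 0.04" --pt "0 0 0 -0.012 0 -0.0022 0.04" --pt "0 0 0 -0.0158 0 -0.0028 0.04" --pt "0 0 0 -0.0158 0 -0.0028 0.04" --pt "0 0 0 -0.0158 0 -0.0028 0.04"

```text
clock: 11.85
eef_pos: [592.6, -197.1, 47.8]
tcp_rot: [-3.141, -0.18, 1.629]
contact_force: [0.8, 4.7, -0.3]
opening: 0.682
grasp_force: 64.8
```

```bash
python3 -c "
from h import *
where()"
```

```text
t 11.85 low [-0.3, -64.8, 51.8] high [-0.1, 53.2, 73.3] F_h [ 1.1   4.59 -0.33] M [ 0.57 -0.09  0.05] tool_x_h [0.002 0.984 0.179] op 0.682
```

Converted, -0.0074 m / 0.5 = -0.0148, -0.002 m / 0.5 = -0.004.

>>> move_arm --pt "0 0 0 -0.004 0 -0.0008 0.04" --pt "0 0 0 -0.008 0 -0.0014 0.04" --pt "0 0 0 -0.012 0 -0.0022 0.04" --pt "0 0 0 -0.0148 0 -0.0026 0.04" --pt "0 0 0 -0.0148 0 -0.0026 0.04" --pt "0 0 0 -0.0148 0 -0.0026 0.04"

```text
clock: 12.6
eef_pos: [593.0, -204.0, 47.8]
tcp_rot: [-3.141, -0.181, 1.629]
contact_force: [0.7, 7.3, -0.8]
opening: 0.684
grasp_force: 64.8
```

```bash
python3 -c "
from h import *
where()
for t in (.12,.06,.02):low(-73.5+6*np.sin(t),51.8,t)"
```

```text
t 12.6 low [-0.4, -71.8, 51.7] high [-0.2, 46.3, 73.3] F_h [ 1.15  7.26 -0.82] M [ 0.99 -0.07  0.09] tool_x_h [0.002 0.984 0.18 ] op 0.684
row [-0.0004, -0.061, -0.0017] [-0.002, 0.0003, 0.0035] deg 3.5
row [-0.0005, -0.121, -0.0017] [-0.0036, 0.0003, 0.007] deg 6.9
row [-0.0005, -0.161, -0.0017] [-0.0048, 0.0003, 0.0093] deg 9.2
```

Converted, 0.0035 m / 0.5 = 0.007, -0.002 m / 0.5 = -0.004, -0.061 rad / 3.1416 = -0.0194.

>>> move_arm --pt "0 -0.0064 0 -0.0014 0 0.0024 0.04" --pt "0 -0.0127 -0.0003 -0.0028 0 0.0048 0.04" --pt "0 -0.0194 -0.0005 -0.004 0.0006 0.007 0.04" --pt "0 -0.0194 -0.0005 -0.004 0.0006 0.007 0.04" --pt "0 -0.0194 -0.0005 -0.004 0.0006 0.007 0.04"

```text
clock: 13.22
eef_pos: [592.9, -205.1, 43.8]
tcp_rot: [-3.14, -0.12, 1.631]
contact_force: [-1.5, 7.3, 0.7]
opening: 0.686
grasp_force: 64.8
```

```bash
python3 -c "
from h import *
where()
for t in (.09,.05,.02):low(-73.5+6*np.sin(t),51.8,t)"
```

```text
t 13.225 low [-0.3, -72.4, 51.5] high [-0.3, 46.7, 66.0] F_h [-1.08  7.35  0.68] M [1.07 0.03 0.01] tool_x_h [0.    0.993 0.12 ] op 0.686
row [-0.0012, -0.0304, 0.0] [-0.001, 0.0003, 0.0015] deg 1.7
row [-0.0012, -0.0704, 0.0] [-0.002, 0.0003, 0.0039] deg 4.0
row [-0.0012, -0.1004, 0.0001] [-0.0027, 0.0004, 0.0057] deg 5.8
```

Converted, 0.0012 m / 0.5 = 0.0024, -0.001 m / 0.5 = -0.002, -0.03 rad / 3.1416 = -0.0095.

>>> move_arm --pt "0 -0.0048 0 -0.001 0 0.0012 0.04" --pt "0 -0.0095 0 -0.002 0 0.0024 0.04" --pt "0 -0.0095 0 -0.002 0 0.0024 0.04" --pt "0 -0.0095 0 -0.002 0 0.0024 0.04"

```text
clock: 13.72
eef_pos: [593.0, -205.9, 42.4]
tcp_rot: [-3.14, -0.09, 1.631]
contact_force: [0.3, 7.5, -1.7]
opening: 0.685
grasp_force: 64.7
```

```bash
python3 -c "
from h import *
where()
for t in (.05,.02,.005):low(-73.5+6*np.sin(t),51.8,t)"
```

```text
t 13.725 low [-0.3, -73.0, 52.0] high [-0.3, 46.5, 62.8] F_h [ 0.75  7.5  -1.73] M [1.16 0.03 0.01] tool_x_h [0.    0.996 0.09 ] op 0.685
row [-0.0012, -0.0404, -0.0001] [-0.0009, 0.0004, 0.0026] deg 2.3
row [-0.0012, -0.0704, -0.0001] [-0.0016, 0.0004, 0.0044] deg 4.0
row [-0.0012, -0.0854, -0.0] [-0.002, 0.0004, 0.0053] deg 4.9
```

High end is now below the lip top (65.8) with no vertical load, so it's past the lip. Lowering on to nearly level.

Converted, 0.0043 m / 0.5 = 0.0086, 0.0026 m / 0.5 = 0.0052, -0.02 rad / 3.1416 = -0.0064.

>>> move_arm --pt "-0.0003 -0.0064 0 -0.001 0.0004 0.0026 0.04" --pt "-0.0003 -0.0127 0 -0.0018 0.0008 0.0052 0.04" --pt "-0.0003 -0.0175 0 -0.0026 0.0008 0.0068 0.04" --pt "-0.0003 -0.0223 0 -0.0032 0.0008 0.0086 0.04" --pt "-0.0003 -0.0223 0 -0.0032 0.0008 0.0086 0.04" --pt "-0.0003 -0.0223 0 -0.0032 0.0008 0.0086 0.04"

```text
clock: 14.48
eef_pos: [593.1, -207.1, 37.8]
tcp_rot: [-3.141, -0.021, 1.631]
contact_force: [-0.7, 7.9, -2.6]
opening: 0.686
grasp_force: 64.8
```

```bash
python3 -c "
from h import *
where()
low(-73.5,51.8,0)
low(-60,51.6,0)"
```

```text
t 14.475 low [-0.3, -73.4, 51.7] high [-0.3, 46.6, 54.2] F_h [-0.24  7.89 -2.58] M [ 1.21  0.21 -0.01] tool_x_h [0.   1.   0.02] op 0.686
row [-0.0009, -0.0205, -0.0001] [-0.0005, 0.0003, 0.0012] deg 1.2
row [-0.0009, -0.0205, -0.0001] [0.013, 0.0003, 0.0016] deg 1.2
```

Converted, 0.0012 m / 0.5 = 0.0024, -0.0005 m / 0.5 = -0.001, -0.02 rad / 3.1416 = -0.0064.

>>> move_arm --pt "-0.0003 -0.0032 0 -0.0006 0.0006 0.0012 0.04" --pt "-0.0003 -0.0064 0 -0.001 0.0006 0.0024 0.04" --pt "-0.0003 -0.0064 0 -0.001 0.0006 0.0024 0.04" --pt "-0.0003 -0.0064 0 -0.001 0.0006 0.0024 0.04"

```text
clock: 14.98
eef_pos: [593.2, -207.5, 36.5]
tcp_rot: [-3.141, -0.001, 1.631]
contact_force: [-1.6, 7.6, -1.0]
opening: 0.691
grasp_force: 64.8
```

```bash
python3 -c "
from h import *
where()"
```

```text
t 14.975 low [-0.2, -73.5, 51.7] high [-0.2, 46.5, 51.7] F_h [-1.1   7.7  -0.99] M [ 1.19  0.32 -0.  ] tool_x_h [0.    1.    0.001] op 0.691
```

Level, 0.4 mm above the ledges. Easing back toward +y.

Converted, 0.007 m / 0.5 = 0.014, 0.006 m / 0.5 = 0.012.

>>> move_arm --pt "0 0 0 0.003 0 0 0.04" --pt "0 0 0 0.006 0 0 0.04" --pt "0 0 0 0.009 0 0 0.04" --pt "0 0 0 0.012 0 0 0.04" --pt "0 0 0 0.014 0 0 0.04" --pt "0 0 0 0.014 0 0 0.04"

```text
clock: 15.72
eef_pos: [592.8, -201.0, 36.5]
tcp_rot: [-3.142, 0.0, 1.631]
contact_force: [-2.3, 4.8, -0.7]
opening: 0.682
grasp_force: 64.8
```

```bash
python3 -c "
from h import *
where()"
```

```text
t 15.725 low [-0.2, -67.0, 51.7] high [-0.2, 53.0, 51.7] F_h [-2.04  4.89 -0.72] M [ 0.77  0.38 -0.09] tool_x_h [ 0.  1. -0.] op 0.682
```

Converted, 0.007 m / 0.5 = 0.014, 0.006 m / 0.5 = 0.012.

>>> move_arm --pt "0 0 0 0.003 0 0 0.04" --pt "0 0 0 0.006 0 0 0.04" --pt "0 0 0 0.009 0 0 0.04" --pt "0 0 0 0.012 0 0 0.04" --pt "0 0 0 0.014 0 0 0.04" --pt "0 0 0 0.014 0 0 0.04" --pt "0 0 0 0.014 0 0 0.04"

```text
clock: 16.6
eef_pos: [593.7, -194.7, 37.1]
tcp_rot: [3.139, 0.001, 1.631]
contact_force: [-0.8, 1.6, -2.5]
opening: 0.681
grasp_force: 64.7
```

```bash
python3 -c "
from h import *
where()"
```

```text
t 16.6 low [0.9, -60.8, 52.4] high [1.0, 59.2, 52.3] F_h [-0.66  1.66 -2.49] M [0.22 0.19 0.08] tool_x_h [ 0.     1.    -0.001] op 0.681
```

>>> move_arm --pt "0 0 0 0 0 0 0.04" --pt "0 0 0 0 0 0 0.04" --pt "0 0 0 0 0 0 0.04" --pt "0 0 0 0 0 0 0.04"

```text
clock: 17.1
eef_pos: [593.6, -194.6, 37.1]
tcp_rot: [3.139, 0.001, 1.631]
contact_force: [0.0, -0.3, -2.1]
opening: 0.681
grasp_force: 64.8
```

>>> move_arm --pt "0 0 0 0 0 0 0.04"

```text
clock: 17.23
eef_pos: [593.6, -194.6, 37.1]
tcp_rot: [3.139, 0.001, 1.631]
contact_force: [-0.2, 1.1, -1.5]
opening: 0.682
grasp_force: 64.8
```

```bash
python3 -c "
from h import *
where()"
```

```text
t 17.225 low [0.9, -60.7, 52.4] high [0.9, 59.3, 52.3] F_h [-0.14  1.13 -1.52] M [0.17 0.05 0.06] tool_x_h [ 0.     1.    -0.001] op 0.682
```

Converted, 0.0009 m / 0.5 = 0.0018, 0.0005 m / 0.5 = 0.001.

>>> move_arm --pt "0 0 0 0.001 0 0.0008 0.04" --pt "0 0 0 0.0018 0 0.0018 0.04" --pt "0 0 0 0.0018 0 0.0018 0.04" --pt "0 0 0 0.0018 0 0.0018 0.04"

```text
clock: 17.73
eef_pos: [593.7, -193.8, 36.4]
tcp_rot: [3.139, 0.001, 1.631]
contact_force: [-0.2, 0.3, 3.6]
opening: 0.681
grasp_force: 65.2
```

```bash
python3 -c "
from h import *
where()
p,d=grab_frame('top');W=cloud('top',d);cv2.imwrite('pics/t5.png',cv2.resize(p[180:235,345:465],None,fx=6,fy=6,interpolation=2)[:,:,::-1]);where()"
```

```text
t 17.725 low [1.1, -59.8, 51.7] high [1.1, 60.2, 51.5] F_h [-0.22  0.36  3.57] M [0.05 0.15 0.08] tool_x_h [-0.     1.    -0.001] op 0.681
t 17.775 low [1.0, -59.8, 51.7] high [1.0, 60.2, 51.5] F_h [-0.14 -0.15  3.37] M [-0.04  0.13  0.06] tool_x_h [ 0.     1.    -0.001] op 0.686
```

View pics/t5.png

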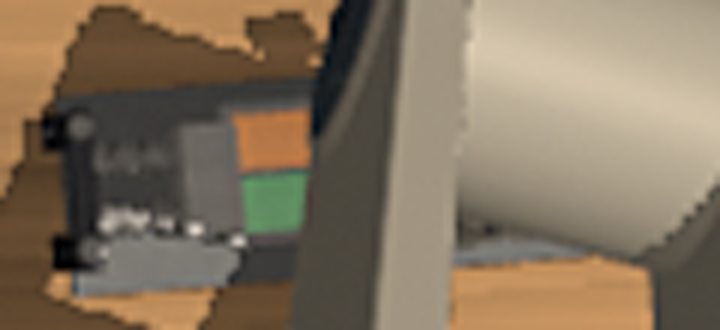

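It rests on both ledges with the y force balanced. The +y end is visible under the +y jaw (crop 240,180). I'll ease up slightly, release and withdraw.

Converted, -0.0004 m / 0.5 = -0.0008.

>>> move_arm --pt "0 0 0 0 0 -0.0008 0.04" --pt "0 0 0 0 0 -0.0008 0.04" --pt "0 0 0 0 0 -0.0008 0.065" --pt "0 0 0 0 0 -0.0008 0.075" --pt "0 0 0 0 0 -0.0008 0.085" --pt "0 0 0 0 0 -0.0008 0.085" --pt "0 0 0 0 0 -0.0008 0.085" --pt "0 0 0 0 0 -0.0008 0.085"

```text
clock: 18.77
eef_pos: [593.4, -193.7, 36.5]
tcp_rot: [3.14, 0.001, 1.631]
contact_force: [0.1, -0.5, -0.1]
opening: 0.998
grasp_force: 0.0
```

Converted, -0.115 m / 0.5 = -0.23, -0.1 m / 0.5 = -0.2.

>>> move_arm --pt "0 0 0 0 0 -0.02 0.085" --pt "0 0 0 0 0 -0.06 0.085" --pt "0 0 0 0 0 -0.12 0.085" --pt "0 0 0 -0.04 0 -0.2 0.085" --pt "0 0 0 -0.1 0 -0.23 0.085" --pt "0 0 0 -0.14 0 -0.23 0.085" --pt "0 0 0 -0.14 0 -0.23 0.085" --pt "0 0 0 -0.14 0 -0.23 0.085"

```text
clock: 19.77
eef_pos: [596.6, -262.7, 150.6]
tcp_rot: [3.141, -0.0, 1.631]
contact_force: [0.6, -0.2, -0.7]
opening: 0.992
grasp_force: 0.0
```

```bash
python3 - <<'E'
from h import *
c=camera_params("wrist");p,d=grab_frame("wrist");cv2.imwrite("pics/w6.png",p[:,:,::-1]);where()
W=wcloud(d,c);Q=H.inv().apply((W-O).reshape(-1,3)).reshape(W.shape)
q=Q[:262,250:400].reshape(-1,3);q=q[abs(q[:,0])<45]
j=q[(q[:,2]>62)&(abs(q[:,1])<100)]
for s in(1,-1):
    k=j[j[:,1]*s>0];print("jaw",s,rect(k[:,:2]),np.median(k[:,2]))
k=q[(q[:,2]>53)&(q[:,2]<62)&(abs(q[:,1])<45)];print("panel",rect(k[:,:2]),np.median(k,0),np.linalg.lstsq(np.c_[k[:,:2],np.ones(len(k))],k[:,2],rcond=None)[0])
E
```

```text
t 19.825 low [-0.0, -128.7, 165.8] high [-0.0, -8.7, 165.8] F_h [-0.59  0.92 -0.32] M [-0.05 -0.02  0.03] tool_x_h [-0.  1.  0.] op 0.991
jaw 1 (array([ 0.1, 65.6]), array([25.3, 46.7]), 89.8) 65.56730059561116
jaw -1 (array([  0.1, -66.3]), array([25.2, 46.4]), 89.71) 65.51024606420063
panel (array([0.9, 0. ]), array([60.5, 90. ]), 0.03) [ 0.8834426   0.86629085 57.36374891] [ 8.03198293e-03 -6.61481379e-04  5.73848635e+01]
```

View pics/w6.png

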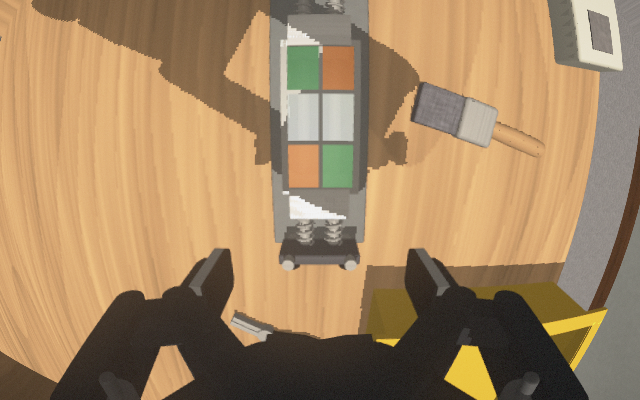

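The panel is clamped level between the jaws (rows 40-190, columns 287-355). The jaws measure +65.6 and -66.3, so it's centred within about 0.4 mm, yaw is about 0 and each jaw is pressed back about 5 mm. Handing in.

```bash
python3 -c "
from rig import order
print(order.sign_off())"
```

```text
the job is handed in; nothing more can be done
None
```

The glass panel is clamped level in the spring holder with an end in each groove, centred to about 0.4 mm with each jaw pressed back about 5 mm. It is released and the job was handed in at about 20 s; the rig did not report a pass or fail.

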